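# Fit the tube carousel onto the splined drive

## Task

Fit the right tube carousel onto the drive unit: of the two carousels take the one with the square hub and the cross-shaped bore, turn it until the bore lines up with the four teeth of the drive shaft, and lower it over the shaft until its disc sits flat on the round seat. Let it down gently rather than dropping it, and leave the other carousel, with the round hub, where it stands.

Things in the scene. Friction and masses are not known exactly. Their poses are not given: they have to be found in the camera images.
- carousel: Loose tube carousel to fit, 0.25 kg. White disc, 104 mm diameter, 10 mm thick, 8 dark wells (rims 2 mm up); in its middle a bare-metal square hub 56 x 56 mm, top 55 mm above the underside, flat sides facing body x and y, grippable from above. Cross-shaped bore right through: two crossing slots 17 mm wide, 44 mm long, along body x and y. Origin: centre of the underside; z up.
- drive: Drive unit, fixed: grey housing 120 x 120 mm, top 38 mm above the worktop, dark strip on its front (-x). On it a round black seat, 60 mm diameter, and a steel shaft that does not turn: four teeth 5 mm thick along body x and y, reaching 16 mm from the axis, up to 82 mm above the worktop (narrower tip to 92 mm). Origin: on the shaft's axis at worktop level; z up.
- drive_seat (a point): Centre of the seat's top, on the shaft's axis, 46 mm above the worktop: the carousel's origin comes to lie here when fully home. Teeth and bore repeat every quarter turn, any of the four fits; centred, the bore passes the teeth within about 20 degrees; lined up, within about 6 mm.
- other_carousel: The carousel that does not fit and must stay where it stands, loose: the same disc with wells, but a round metal hub 54 mm in diameter, top 55 mm above the underside, with a round bore of 20 mm. Origin: centre of the underside; z up. One carousel stands left of the drive and one right, either way round.
Things that resemble listed ones, but are neither listed nor needed, are in the scene too. Leave any purple look-alike of the carousel alone.

How it is judged (in metres and radians):
At the end, for the whole second after the job is handed in: The square-hubbed carousel is on the shaft with its underside within 5 mm of the seat, its centre within 12 mm of the shaft's axis, level within 0.1 rad and at rest; the other carousel is within 30 mm of where it stood (z of carousel in the frame of drive_seat below 0.005 m and horizontal distance between carousel and drive_seat below 0.012 m and angle between carousel's own z axis and vertical below 0.1 rad and linear speed of carousel below 0.02 m/s and distance of other_carousel from where it was at the start of the episode below 0.03 m); the robot touches nothing.
It fails at once if the carousel is dropped onto the drive (faster than 0.5 m/s while over the shaft) (horizontal distance between carousel and drive_seat below 0.02 m and z of carousel in the frame of drive_seat below 0.045 m and linear speed of carousel above 0.5 m/s).
It fails at once if the other carousel is moved more than 30 mm or lifted (distance of other_carousel from where it was at the start of the episode above 0.03 m).
It also fails if it takes over 40 s, if anything falls off the work surface, if the arm or the gripper's body presses on something with over 40 N, if the wrist force passes 120 N, or if a joint passes its speed limit or range.

## Robot

A 6-joint arm with a two-finger parallel gripper is mounted at the origin on a cart in front of the work surface, level with it; the furniture and walls round the work are solid. World frame = base frame: x ahead of the robot, y to its left, z up, the work surface at z = 0. Lengths are in mm, angles in rad, forces in N, time in s.
With the tool pointing down it reaches from about 300 to 775 mm from the base axis. Payload 14.6 kg.
Tool frame: the origin (TCP) lies midway between the tips of the shut fingers; the grasp point (between the pads) lies 19 mm behind it; z points along the fingers, y is the direction in which the jaws open and shut (so a half turn about z gives the same grasp; the last joint's range is limited). The gripper opens to 94 mm and grips with 3 to 60 N. Pads are 16 mm wide; open, the fingers measure 119 mm over their backs; the gripper's body (75 mm by 177 mm) begins 78 mm behind the grasp point.
Start: joints at [-0.067, 0.3, 1.521, -0, 1.321, -0.067], TCP at [549.99, -0.002, 176.846] pointing down, gripper open.
Joint ranges: [-3.03, 3.03], [-0.79, 2.21], [0.23, 2.52], [-1.04, 4.18], [0, 3.07], [-2.55, 2.55]. Speed limits (rad/s): [2.22, 2.22, 2.57, 3.14, 3.14, 3.14].

## Interface

Orientations are given as [roll, pitch, yaw] about the fixed x, y, z axes, in that order (R = Rz(yaw) Ry(pitch) Rx(roll)).
In Python, from cell import manip gives the robot as it stands.
- The arm moves only by the tool play_rows, never from a script. Its argument "commands" is a list of rows, each an object of numbers: "x", "y", "z": the shift along the tool's x, y, z in m; "wx", "wy", "wz": the turn, a rotation vector about the tool's x, y, z in degrees; "grip": the opening, from 0 (shut) to 1 (fully open). In form: [{"x": .., "y": .., "z": .., "wx": .., "wy": .., "wz": .., "grip": ..}, ...]. A call has 1 to 20 rows; each row shifts and turns the commanded pose from where the row before left it, along the tool's axes as they then stand; what a row does not reach is not made up. A row lasts 1/8 s, in which the tool goes at most 62.5 mm and 10.7 degrees, less where a joint would pass 70% of its speed; a pose out of reach is approached as far as the arm can. A call is refused whole if a number of a shift passes 0.0625 or a number of a turn 10.7, either way. A call with a gripper value outside its range is refused whole. The fingers move at their own pace and stop on an object; "squeeze" is the grip in N (left out, the last holds). Time passes only in rows, so rows that do not move let the fingers close. It gives the time, the measured TCP pose, the force and the opening at its end, in the units of the state.
- manip.read_state(): the state, without advancing time (a new reading comes with each control period).
- manip.camera(name): name is "scene" or "side" or "wrist"; returns (picture, depth): 480x640x3 uint8, red, green, blue; 480x640 float32, mm along the optical axis (not along the pixel's ray), 0 where there is no reading.
- manip.camera_info(name): a dict with "intrinsics" (3x3 intrinsics, pixels), "camera_from_world" (4x4, takes a point from world to camera coordinates); the wrist camera has in their place "tool_from_camera" (4x4, takes a point from camera to tool coordinates, whose origin is the TCP and whose axes are the flange's). Camera axes: x right, y up, looking along -z (the intrinsics and any distortion apply to the point x, -y, -z); pixel columns grow to the right and rows downward; lengths in mm; the calibration is good to about 2 mm. A picture is of the moment at which its call begins: read the wrist's pose just before it. camera_info takes no time and is no camera call.
- manip.sign_off(): hands the job in, once; it reports no verdict.
The state is a dict: "clock": time; "joints": joint angles; "qd": joint speeds; "effort": joint torques, N m; "eef_pos": TCP position; "eef_rot": TCP orientation; "wrist_force": force on the tool from outside, world axes, zero at the start; "moment": the same for the moment, N m; "finger_gap": finger opening in mm.
Only numpy, scipy, OpenCV 4.12 (cv2) and the standard library are available. Lean on these libraries where they do the work, as an engineer would, in place of code of your own. Each camera call takes 0.05 s, during which the arm holds its last target.

## Working session

There is one attempt and no reset: what is moved stays moved. The work goes in short steps, Python scripts to look and compute and a tool call to move; the robot and the scene stay as the last step left them, time stands still between calls to the robot, and variables do not carry over. Pictures are saved under pics/ and viewed, and the job is handed in when it is done.

Besides the shell and the picture viewer there is one more tool, called after "Call:" by a JSON object that holds its "method" and its "body". play_rows: Moves the arm, as the interface text tells. Its arguments: {"type":"object","properties":{"commands":{"type":"array"},"squeeze":{"type":"number"}},"required":["commands"]}

```bash
mkdir -p pics; ls
python3 - <<'E'
from cell import manip
import cv2,numpy as np
print(manip.read_state())
for n in ["scene","side","wrist"]:
    p,d=manip.camera(n); cv2.imwrite(f"pics/{n}0.png",p[:,:,::-1]); np.save(f"pics/{n}0.npy",d)
    print(n,manip.camera_info(n))
E
```

```text
pics
{'clock': 0.0, 'joints': array([-6.66095206e-02,  3.00522096e-01,  1.52156981e+00, -1.90672650e-05,
        1.32072282e+00, -6.66115531e-02]), 'qd': array([-9.71127277e-04, -1.00788806e-03,  2.57222260e-04, -1.53696734e-03,
       -8.67191778e-05,  5.69305228e-04]), 'effort': array([-1.53750298e-03, -5.31805658e+01, -3.52735734e+01,  7.07558286e-02,
        2.43994006e-02, -4.79655944e-05]), 'eef_pos': array([5.49699333e+02, 6.34677925e-03, 1.76263156e+02]), 'eef_rot': array([-3.14037206e+00, -6.29165934e-05,  1.57080305e+00]), 'wrist_force': array([ 0.71774842, -0.03784808, -0.01721386]), 'moment': array([ 0.02881283,  0.07491344, -0.03497992]), 'finger_gap': 93.82367336252695}
scene {'intrinsics': array([[537.65626352,   0.        , 331.29104554],
       [  0.        , 537.65626352, 246.07791521],
       [  0.        ,   0.        ,   1.        ]]), 'camera_from_world': array([[ 7.79102795e-01, -6.26814771e-01, -1.01033975e-02,
        -4.03763221e+02],
       [ 2.90926453e-01,  3.47238705e-01,  8.91508318e-01,
        -2.06704850e+02],
       [-5.55302291e-01, -6.97515968e-01
[... 507 characters left out ...]
1.09695017e-01, -7.97581535e-01,  5.93153183e-01,
        -1.14028889e+03],
       [ 0.00000000e+00,  0.00000000e+00,  0.00000000e+00,
         1.00000000e+00]])}
wrist {'intrinsics': array([[388.05470236,   0.        , 318.14100297],
       [  0.        , 388.05470236, 235.85921377],
       [  0.        ,   0.        ,   1.        ]]), 'tool_from_camera': array([[-4.10376923e-04,  9.67985848e-01,  2.51004442e-01,
         7.22130500e+01],
       [ 9.99999677e-01,  5.70764994e-04, -5.66187777e-04,
        -6.62519927e-01],
       [-6.91326304e-04,  2.51004128e-01, -9.67985769e-01,
        -2.06912529e+02],
       [ 0.00000000e+00,  0.00000000e+00,  0.00000000e+00,
         1.00000000e+00]])}
```

View pics/scene0.png

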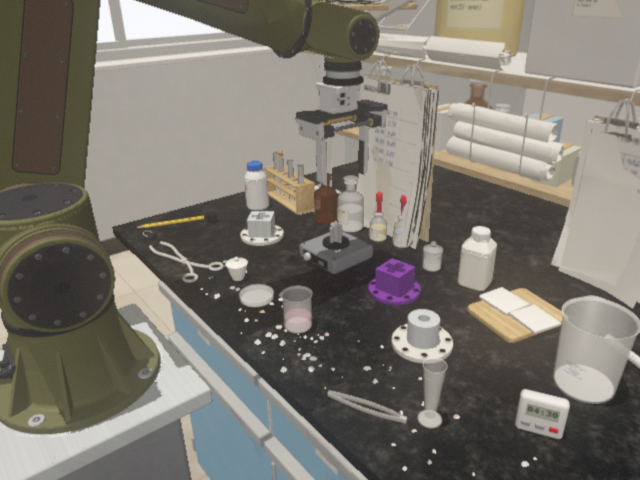

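View pics/side0.png

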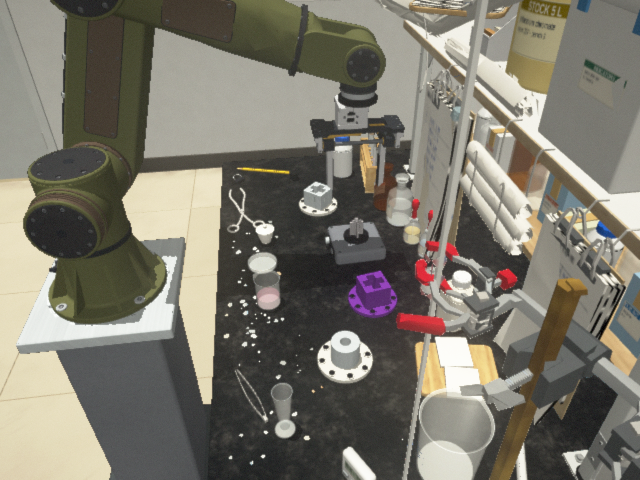

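View pics/wrist0.png

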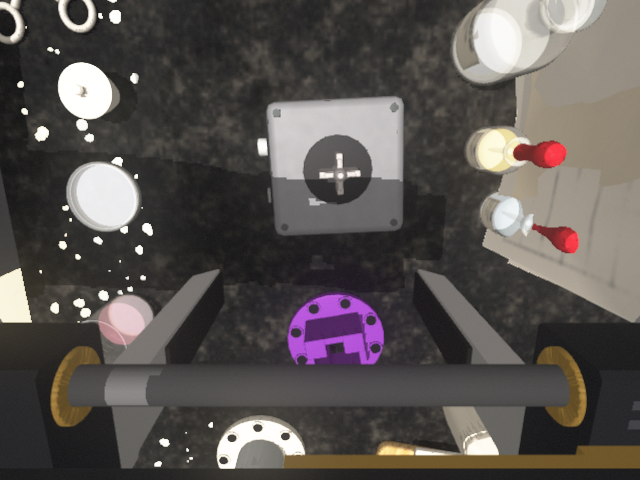

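The scene picture shows three candidates. The square-hubbed white carousel is at (261,229), the purple look-alike at (396,281), and the round-hubbed one at (422,335). The drive is at (336,248). By the description, I choose (261,229). Next I'll make a close crop and take measurements.

```bash
cat > h.py <<'E'
import numpy as np,cv2
from scipy.spatial.transform import Rotation as R
from cell import manip
def cam_world(n,st=None):
    i=manip.camera_info(n)
    if n!="wrist": return i["intrinsics"],np.linalg.inv(i["camera_from_world"])
    T=np.eye(4);T[:3,:3]=R.from_euler('xyz',st['eef_rot']).as_matrix();T[:3,3]=st['eef_pos']
    return i["intrinsics"],T@i["tool_from_camera"]
def cloud(K,T,d):
    v,u=np.mgrid[:480,:640]
    P=np.stack([(u-K[0,2])/K[0,0]*d,-(v-K[1,2])/K[1,1]*d,-d],-1)
    return P@T[:3,:3].T+T[:3,3]
def ray(K,T,uv,z):
    uv=np.atleast_2d(uv).astype(float)
    D=np.stack([(uv[:,0]-K[0,2])/K[0,0],-(uv[:,1]-K[1,2])/K[1,1],-np.ones(len(uv))],-1)@T[:3,:3].T
    return T[:3,3]+D*((z-T[2,3])/D[:,2])[:,None]
E
python3 - <<'E'
from h import *
st=manip.read_state()
for n,box in [("scene",(225,195,300,255)),("side",(285,165,350,225))]:
    d=np.load(f"pics/{n}0.npy");K,T=cam_world(n);P=cloud(K,T,d)
    im=cv2.imread(f"pics/{n}0.png");x0,y0,x1,y1=box
    cv2.imwrite(f"pics/crop_{n}.png",cv2.resize(im[y0:y1,x0:x1],None,fx=8,fy=8,interpolation=cv2.INTER_CUBIC))
    Q=P[y0:y1,x0:x1].reshape(-1,3)
    for lo,hi in [(50,60),(6,14)]:
        m=(Q[:,2]>lo)&(Q[:,2]<hi);q=Q[m]
        print(n,lo,len(q),np.median(q,0),q.min(0),q.max(0))
        print(cv2.minAreaRect(q[:,:2].astype(np.float32)), cv2.minEnclosingCircle(q[:,:2].astype(np.float32)))
K,T=cam_world("wrist",st);d=np.load("pics/wrist0.npy");P=cloud(K,T,d)
print(P[[110,170,175,220],[300,340,315,380]])
c=P[100:235,268:403].reshape(-1,3)
print(ray(K,T,[[337,169]],46), ray(K,T,[[340,174]],92))
hm=c[(c[:,2]>34)&(c[:,2]<41)];print(cv2.minAreaRect(hm[:,:2].astype(np.float32)),hm[:,2].mean())
sm=c[(c[:,2]>43)&(c[:,2]<49)];print(cv2.minEnclosingCircle(sm[:,:2].astype(np.float32)))
t=c[(c[:,2]>75)];print(cv2.minAreaRect(t[:,:2].astype(np.float32)),len(t),t.mean(0))
im=cv2.imread("pics/wrist0.png");cv2.imwrite("pics/crop_w.png",cv2.resize(im[90:240,260:410],None,fx=4,fy=4,interpolation=cv2.INTER_CUBIC))
E
```

```text
scene 50 193 [499.14121604 245.23233263  52.88690661] [461.47547194 209.01786558  50.01861315] [650.5520749  300.15765824  56.40686444]
((552.021240234375, 278.59393310546875), (189.68238830566406, 68.44898986816406), 30.853313446044922) ((556.0137939453125, 271.91046142578125), 98.23049926757812)
scene 6 461 [500.85768063 234.31356921   8.8447722 ] [449.15754491 191.30724873   6.00809076] [692.44311976 438.00638679  13.9389826 ]
((574.4229736328125, 316.646728515625), (304.76116943359375, 141.70761108398438), 54.53230285644531) ((573.9918823242188, 317.3367614746094), 154.85897827148438)
side 50 198 [500.43990305 245.22639698  53.96491889] [465.94270967 207.59434356  50.01476427] [535.43229238 286.12025256  59.8489706 ]
((502.88861083984375, 246.95596313476562), (62.609859466552734, 59.04402542114258), 49.083717346191406) ((500.82806396484375, 246.8572998046875), 39.382286071777344)
side 6 373 [502.10028669 228.05766418   9.97718113] [427.75905091 191.58443106   6.03206645] [615.30323522 445.36174166  13.98122709]
((495.11309814453125, 310.8840637207031), (231.441162109375, 193.81976318359375), 76.23670959472656) ((496.8632507324219, 327.44317626953125), 136.4139862060547)
[[533.80871914  93.02456155  36.93183383]
 [565.70599673  46.86566129  87.77178568]
 [546.50421087  38.96287872  45.39241588]
 [605.49944708  -2.46095713  37.82740578]]
[[565.4336592   44.13519083  46.        ]] [[565.51177586  44.2803095   92.        ]]
((565.9446411132812, 43.54330062866211), (116.40320587158203, 116.34416961669922), 2.558922529220581) 36.83601353658356
((565.9493408203125, 43.48963165283203), 29.817237854003906)
((558.8248291015625, 50.050567626953125), (25.002052307128906, 43.93671417236328), 47.63561248779297) 637 [563.62601744  47.61552435 123.16609932]
```

View pics/crop_scene.png

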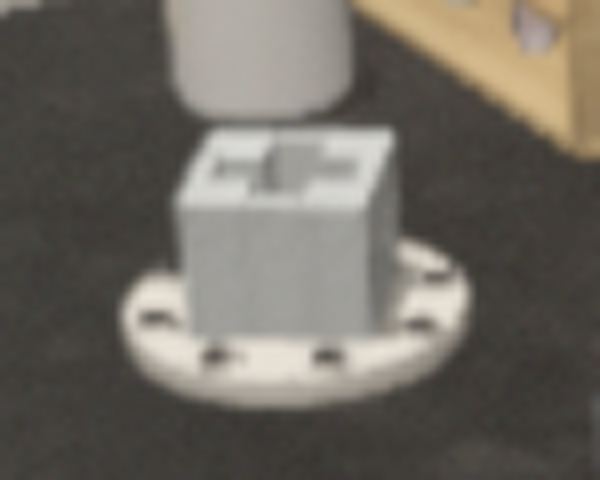

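View pics/crop_w.png

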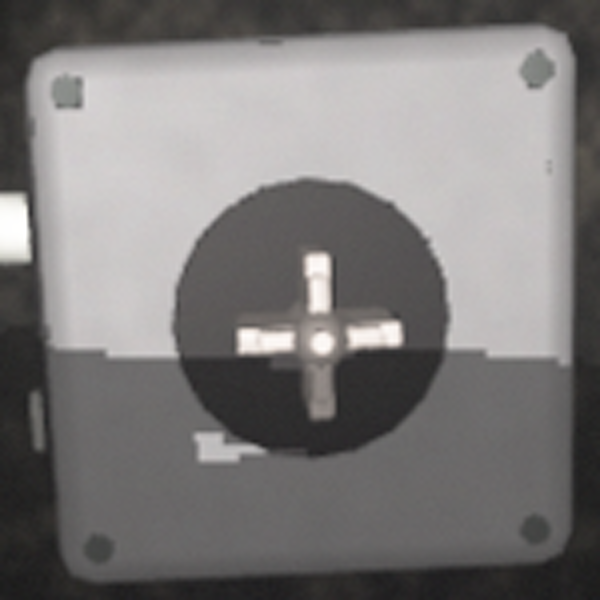

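The crop confirms the choice: a white disc with a square metal hub and a cross bore. The wrist crop shows the four-tooth shaft on its seat, and the housing gives the drive's yaw as about 2.6°. Next I need the hub's corners and the heights of nearby obstacles.

Run:
```python
from h import *
K,T=cam_world("scene")
c=np.array([[208,130],[393,130],[362,208],[178,205]])/8+np.array([225,195])
p=ray(K,T,c,55);print(p, p.mean(0))
for i in range(4):
    e=p[(i+1)%4]-p[i];print(np.hypot(*e[:2]),np.degrees(np.arctan2(e[1],e[0])))
for n in ["scene","side"]:
    d=np.load(f"pics/{n}0.npy");K,T=cam_world(n);P=cloud(K,T,d)
    Q=P[d>0]
    m=(np.hypot(Q[:,0]-500,Q[:,1]-245)<200)&(Q[:,2]>60)&(Q[:,2]<250)
    q=Q[m]
    H={}
    for a in q:
        k=(int(a[0]//30)*30,int(a[1]//30)*30);H.setdefault(k,[]).append(a[2])
    print(n,[(k,len(v),int(np.max(v))) for k,v in sorted(H.items()) if len(v)>5])
```

```text
[[495.63435934 283.49481328  55.        ]
 [538.87506433 246.99670591  55.        ]
 [499.90900707 204.31666723  55.        ]
 [459.66280567 241.00654251  55.        ]] [498.5203091  243.95368223  55.        ]
56.58507232059618 -40.166650328663046
57.792208121766635 -132.3954802651875
54.46011085286119 137.646580714183
55.67051128090375 49.74797542612322
scene [((540, 390), 71, 98), ((540, 420), 15, 96), ((570, 360), 37, 94), ((570, 390), 272, 123), ((570, 420), 18, 123), ((600, 390), 82, 123), ((630, 180), 33, 81), ((630, 210), 77, 85), ((630, 270), 46, 81), ((630, 300), 35, 79), ((630, 330), 27, 79), ((630, 360), 10, 80), ((660, 120), 37, 88), ((660, 150), 44, 89), ((660, 180), 146, 122), ((660, 210), 97, 123), ((660, 270), 80, 81), ((660, 300), 136, 124), ((660, 330), 11, 79), ((690, 180), 11, 86), ((690, 210), 11, 123), ((690, 270), 8, 78)]
side [((540, 390), 7, 80), ((570, 360), 28, 94), ((570, 390), 164, 127), ((600, 360), 11, 91), ((600, 390), 93, 123), ((630, 180), 13, 72), ((630, 210), 21, 79), ((630, 270), 42, 84), ((630, 300), 30, 81), ((630, 330), 19, 81), ((630, 360), 8, 80), ((660, 120), 14, 85), ((660, 150), 15, 88), ((660, 180), 141, 126), ((660, 210), 102, 127), ((660, 270), 32, 82), ((660, 300), 86, 126), ((660, 330), 15, 81), ((690, 180), 12, 86), ((690, 210), 29, 125)]
```

View pics/crop_side.png

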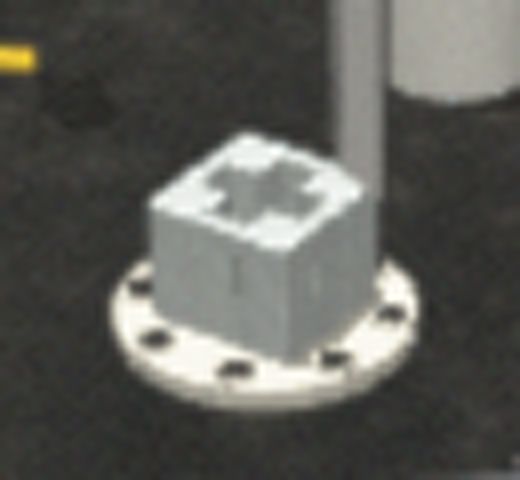

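Two views agree: the hub centre is at about (499, 244), edges at about 49° (mod 90), sizes 55–58 mm against 56. Now I'll move above it, with the jaws turned about 48.6°, for a close look.

Call:
{"method": "play_rows", "body": {"commands": [{"x": 0.03, "y": -0.003, "grip": 1}, {"x": 0.03, "y": -0.003}, {"x": 0.03, "y": -0.003}, {"x": 0.03, "y": -0.002}, {"x": 0.03, "y": -0.002}, {"x": 0.032, "y": -0.002}, {"x": 0.032, "y": -0.002}, {"wz": -8.1}, {"wz": -8.1}, {"wz": -8.1}, {"wz": -8.1}, {"wz": -8.1}, {"wz": -8.1}, {}, {}]}}

```text
$.commands[0]: bad value
```

Run:
```python
from h import *
st=manip.read_state();print(st)
p,d=manip.camera("wrist");cv2.imwrite("pics/w1.png",p[:,:,::-1]);np.save("pics/w1.npy",d)
K,T=cam_world("wrist",st);P=cloud(K,T,d).reshape(-1,3)
g=P[(np.abs(P[:,2]-55)<4)&(np.hypot(P[:,0]-499,P[:,1]-244)<50)]
print(len(g),g.mean(0),cv2.minAreaRect(g[:,:2].astype(np.float32)))
g=P[(np.abs(P[:,2]-10)<4)&(np.hypot(P[:,0]-499,P[:,1]-244)<70)]
print(len(g),cv2.minEnclosingCircle(g[:,:2].astype(np.float32)))
```

```text
{'clock': 0.15, 'joints': array([-6.66048140e-02,  3.00363377e-01,  1.52141255e+00,  2.08510898e-05,
        1.32071755e+00, -6.66006323e-02]), 'qd': array([-0.00126352, -0.00061258, -0.00117451, -0.00168147, -0.00076092,
       -0.00095488]), 'effort': array([-2.50185103e-04, -5.31960297e+01, -3.52822959e+01,  7.07691838e-02,
        2.35654798e-02, -3.66386917e-05]), 'eef_pos': array([5.49779399e+02, 1.51924504e-02, 1.76416731e+02]), 'eef_rot': array([-3.14069517e+00, -8.01043607e-05,  1.57078694e+00]), 'wrist_force': array([ 0.19994156, -0.57585316, -0.5180045 ]), 'moment': array([0.02145555, 0.00078278, 0.056474  ]), 'finger_gap': 93.4125298703193}
0 [nan nan nan] ((0.0, 0.0), (0.0, 0.0), 0.0)
0 ((0.0, 0.0), 0.0)<stdin>:6: RuntimeWarning: Mean of empty slice.
  ret = um.true_divide(
```

View pics/w1.png

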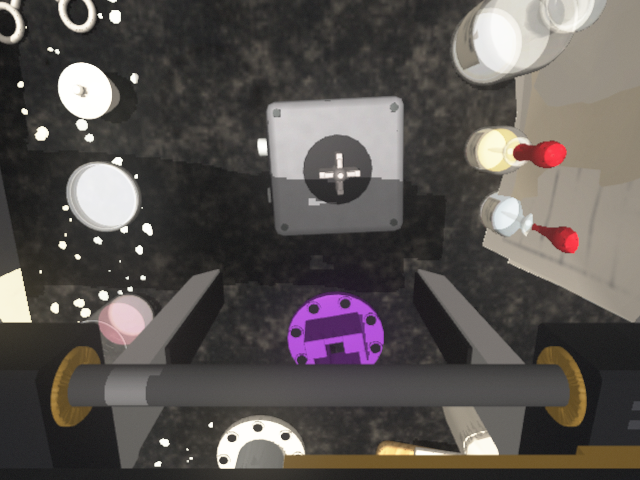

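The call was refused, so nothing moved and the picture is unchanged. Every row probably needs all its keys.

Call:
{"method": "play_rows", "body": {"commands": [{"x": 0.03, "y": -0.003, "z": 0, "wx": 0, "wy": 0, "wz": 0, "grip": 1}, {"x": 0.03, "y": -0.003, "z": 0, "wx": 0, "wy": 0, "wz": 0, "grip": 1}, {"x": 0.03, "y": -0.003, "z": 0, "wx": 0, "wy": 0, "wz": 0, "grip": 1}, {"x": 0.03, "y": -0.002, "z": 0, "wx": 0, "wy": 0, "wz": 0, "grip": 1}, {"x": 0.03, "y": -0.002, "z": 0, "wx": 0, "wy": 0, "wz": 0, "grip": 1}, {"x": 0.032, "y": -0.002, "z": 0, "wx": 0, "wy": 0, "wz": 0, "grip": 1}, {"x": 0.032, "y": -0.002, "z": 0, "wx": 0, "wy": 0, "wz": 0, "grip": 1}, {"x": 0, "y": 0, "z": 0, "wx": 0, "wy": 0, "wz": -8.1, "grip": 1}, {"x": 0, "y": 0, "z": 0, "wx": 0, "wy": 0, "wz": -8.1, "grip": 1}, {"x": 0, "y": 0, "z": 0, "wx": 0, "wy": 0, "wz": -8.1, "grip": 1}, {"x": 0, "y": 0, "z": 0, "wx": 0, "wy": 0, "wz": -8.1, "grip": 1}, {"x": 0, "y": 0, "z": 0, "wx": 0, "wy": 0, "wz": -8.1, "grip": 1}, {"x": 0, "y": 0, "z": 0, "wx": 0, "wy": 0, "wz": -8.1, "grip": 1}, {"x": 0, "y": 0, "z": 0, "wx": 0, "wy": 0, "wz": 0, "grip": 1}, {"x": 0, "y": 0, "z": 0, "wx": 0, "wy": 0, "wz": 0, "grip": 1}]}}

```text
clock: 2.08
eef_pos: [533.0, 214.0, 176.8]
eef_rot: [-3.141, -0.0, 2.416]
wrist_force: [-0.5, -0.2, -0.1]
finger_gap: 94.4
```

Run:
```python
from h import *
st=manip.read_state()
p,d=manip.camera("wrist");cv2.imwrite("pics/w2.png",p[:,:,::-1]);np.save("pics/w2.npy",d)
K,T=cam_world("wrist",st);P=cloud(K,T,d).reshape(-1,3)
g=P[(np.abs(P[:,2]-55)<4)&(np.hypot(P[:,0]-499,P[:,1]-244)<50)]
print(len(g),g.mean(0),cv2.minAreaRect(g[:,:2].astype(np.float32)))
g=P[(np.abs(P[:,2]-10)<4)&(np.hypot(P[:,0]-499,P[:,1]-244)<70)]
print(len(g),cv2.minEnclosingCircle(g[:,:2].astype(np.float32)))
```

```text
2780 [500.35839209 250.56738472  53.80107253] ((501.1012878417969, 250.0420684814453), (55.51050567626953, 56.0842399597168), 47.297855377197266)
4958 ((500.82769775390625, 249.9956817626953), 51.94632339477539)
```

View pics/w2.png

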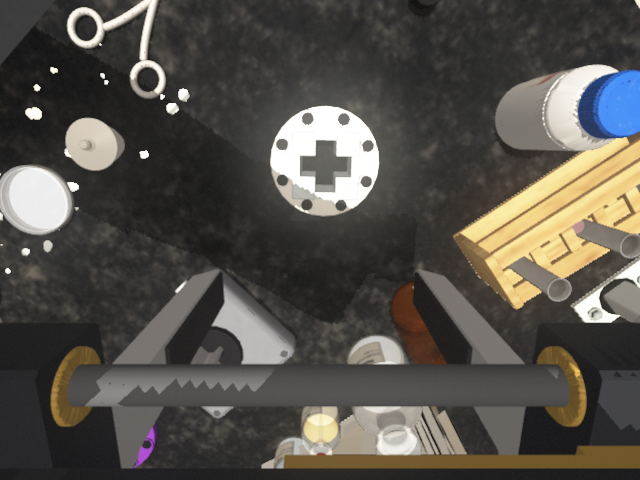

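The hub is cleanly in view at (325,163), with the cross bore visible. Wrist depth puts it at (501, 250), 55.5 × 56 mm, 47.3°, top z 54, disc radius 52. All of that matches the given sizes. The scene and side views put y at 244–247, so 3–6 mm lower; I'll trust the wrist but use y ≈ 249.5. Descending now.

Call:
{"method": "play_rows", "body": {"commands": [{"x": 0.024, "y": 0.003, "z": 0, "wx": 0, "wy": 0, "wz": 1.1, "grip": 1}, {"x": 0.0235, "y": 0.0023, "z": 0, "wx": 0, "wy": 0, "wz": 0, "grip": 1}, {"x": 0, "y": 0, "z": 0.03, "wx": 0, "wy": 0, "wz": 0, "grip": 1}, {"x": 0, "y": 0, "z": 0.03, "wx": 0, "wy": 0, "wz": 0, "grip": 1}, {"x": 0, "y": 0, "z": 0.03, "wx": 0, "wy": 0, "wz": 0, "grip": 1}, {"x": 0, "y": 0, "z": 0.02, "wx": 0, "wy": 0, "wz": 0, "grip": 1}, {"x": 0, "y": 0, "z": 0, "wx": 0, "wy": 0, "wz": 0, "grip": 1}]}}

```text
clock: 3.0
eef_pos: [500.5, 249.4, 65.7]
eef_rot: [-3.139, -0.001, 2.398]
wrist_force: [0.1, 0.4, 0.1]
finger_gap: 94.0
```

Run:
```python
from h import *
for n,b in [("scene",(195,130,345,260)),("side",(250,100,400,230))]:
    p,d=manip.camera(n);x0,y0,x1,y1=b
    cv2.imwrite(f"pics/{n}3.png",cv2.resize(p[y0:y1,x0:x1,::-1],None,fx=4,fy=4,interpolation=cv2.INTER_CUBIC))
a=[cv2.imread(f"pics/{n}3.png")for n in("scene","side")]
cv2.imwrite("pics/c3.png",cv2.resize(np.hstack(a),(800,346)))
```

```text
(no output)
```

View pics/c3.png

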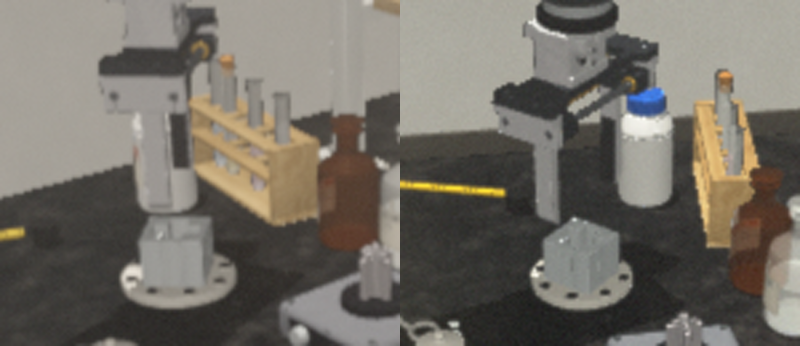

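The fingers straddle the hub in both views, tips just above it and clear of the rack and bottle. Going down and gripping.

Call:
{"method": "play_rows", "body": {"commands": [{"x": 0, "y": 0, "z": 0.015, "wx": 0, "wy": 0, "wz": 0, "grip": 1}, {"x": 0, "y": 0, "z": 0.015, "wx": 0, "wy": 0, "wz": 0, "grip": 1}, {"x": 0, "y": 0, "z": 0.012, "wx": 0, "wy": 0, "wz": 0, "grip": 1}, {"x": 0, "y": 0, "z": 0, "wx": 0, "wy": 0, "wz": 0, "grip": 1}, {"x": 0, "y": 0, "z": 0, "wx": 0, "wy": 0, "wz": 0, "grip": 0.5}, {"x": 0, "y": 0, "z": 0, "wx": 0, "wy": 0, "wz": 0, "grip": 0.5}, {"x": 0, "y": 0, "z": 0, "wx": 0, "wy": 0, "wz": 0, "grip": 0.5}, {"x": 0, "y": 0, "z": 0, "wx": 0, "wy": 0, "wz": 0, "grip": 0.5}, {"x": 0, "y": 0, "z": 0, "wx": 0, "wy": 0, "wz": 0, "grip": 0.5}, {"x": 0, "y": 0, "z": 0, "wx": 0, "wy": 0, "wz": 0, "grip": 0.5}], "squeeze": 30}}

```text
clock: 4.35
eef_pos: [501.3, 249.7, 25.0]
eef_rot: [3.141, 0.0, 2.4]
wrist_force: [0.4, -0.1, 1.8]
finger_gap: 53.4
```

The gap is 53.4 against an expected 56, so I'll lift a little and check the grip.

Call:
{"method": "play_rows", "body": {"commands": [{"x": 0, "y": 0, "z": 0, "wx": 0, "wy": 0, "wz": 0, "grip": 0.4}, {"x": 0, "y": 0, "z": -0.005, "wx": 0, "wy": 0, "wz": 0, "grip": 0.4}, {"x": 0, "y": 0, "z": -0.015, "wx": 0, "wy": 0, "wz": 0, "grip": 0.4}, {"x": 0, "y": 0, "z": -0.02, "wx": 0, "wy": 0, "wz": 0, "grip": 0.4}, {"x": 0, "y": 0, "z": -0.03, "wx": 0, "wy": 0, "wz": 0, "grip": 0.4}, {"x": 0, "y": 0, "z": -0.03, "wx": 0, "wy": 0, "wz": 0, "grip": 0.4}, {"x": 0, "y": 0, "z": -0.03, "wx": 0, "wy": 0, "wz": 0, "grip": 0.4}, {"x": 0, "y": 0, "z": 0, "wx": 0, "wy": 0, "wz": 0, "grip": 0.4}]}}

```text
clock: 5.35
eef_pos: [502.1, 250.1, 157.4]
eef_rot: [3.138, 0.002, 2.4]
wrist_force: [-0.2, -0.6, -3.3]
finger_gap: 53.3
```

Run:
```python
from h import *
st=manip.read_state();print(st['eef_pos'],st['finger_gap'],st['wrist_force'])
for n in ["scene","side","wrist"]:
    p,d=manip.camera(n); cv2.imwrite(f"pics/{n}4.png",p[:,:,::-1]); np.save(f"pics/{n}4.npy",d)
    K,T=cam_world(n,st);P=cloud(K,T,d).reshape(-1,3);z0=st['eef_pos'][2]-25
    r=np.hypot(P[:,0]-501,P[:,1]-249)
    for lo,hi in((4,16),):
        g=P[(P[:,2]>z0+lo)&(P[:,2]<z0+hi)&(r<65)]
        if len(g)>20:print(n,len(g),cv2.minEnclosingCircle(g[:,:2].astype(np.float32)),cv2.minAreaRect(g[:,:2].astype(np.float32)),np.percentile(g[:,2],[5,50,95]))
a=[cv2.imread(f"pics/{n}4.png") for n in("scene","side")]
cv2.imwrite("pics/c4.png",cv2.resize(np.hstack([a[0][60:280,150:400],a[1][40:260,220:470]]),(800,352)))
```

```text
[502.07913019 250.07181078 157.38303488] 53.33186189477219 [-0.22510633 -0.58129469 -3.27027942]
scene 406 ((499.80615234375, 243.78173828125), 53.064781188964844) ((495.8869323730469, 238.50839233398438), (93.0909194946289, 102.43968200683594), 62.143375396728516) [137.59655099 141.16945362 146.78547997]
side 378 ((501.6040344238281, 243.75140380859375), 53.29517364501953) ((500.9031982421875, 234.0546112060547), (81.96519470214844, 102.47676849365234), 84.45034790039062) [137.18705186 140.71413478 146.40605928]
wrist 8216 ((501.1025390625, 250.1532440185547), 52.00714874267578) ((495.5018310546875, 254.81068420410156), (103.46041870117188, 88.48368072509766), 48.074806213378906) [139.92816881 141.61975576 144.30079724]
```

View pics/c4.png

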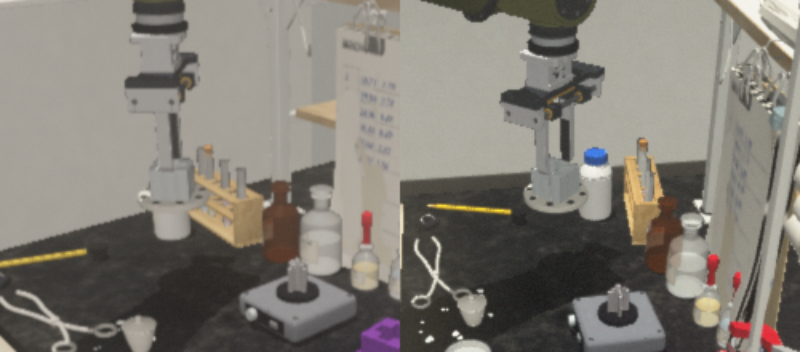

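View pics/wrist4.png

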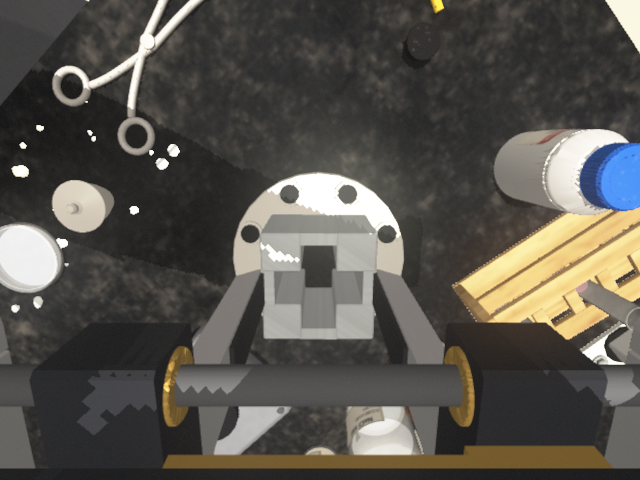

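The carousel hangs level and square in the grip, and the weight reads 3.3 N. The wrist view puts it at (501.1, 250.2), right at the TCP. Now the drive's position from the scene and side cameras, to check for a bias between cameras.

Run:
```python
from h import *
for n,b in [("scene",(290,215,385,280)),("side",(320,210,395,270))]:
    d=np.load(f"pics/{n}4.npy");im=cv2.imread(f"pics/{n}4.png");K,T=cam_world(n);P=cloud(K,T,d)
    x0,y0,x1,y1=b;Q=P[y0:y1,x0:x1].reshape(-1,3)
    r=np.hypot(Q[:,0]-566,Q[:,1]-44)
    h=Q[(abs(Q[:,2]-37)<4)&(r<95)];print(n,cv2.minAreaRect(h[:,:2].astype(np.float32)))
    t=Q[(Q[:,2]>65)&(Q[:,2]<100)&(r<30)];print(len(t),t.min(0),t.max(0))
```

```text
scene ((564.93798828125, 40.11071014404297), (120.25470733642578, 119.82382202148438), 2.150928497314453)
132 [547.56877937  24.37201831  65.00976816] [581.04299324  55.38998572  90.40572739]
side ((565.5226440429688, 39.228946685791016), (118.9431381225586, 121.76278686523438), 2.651423931121826)
119 [551.74143193  24.57312517  65.10193787] [581.32761264  57.32241145  91.71599241]
```

All cameras give the drive yaw as about 2.5°. The scene and side views sit about 4 mm lower in y than the wrist, both for the drive and for the carousel, so the offset cancels if I work relatively. With the same tool yaw as the first wrist view (jaws along x), the target TCP is about (566, 43). I'll check clearance around the gripper body there.

Run:
```python
from h import *
for n in ["scene","side"]:
    d=np.load(f"pics/{n}4.npy");K,T=cam_world(n);Q=cloud(K,T,d)[d>0]
    q=Q[(Q[:,0]>600)&(Q[:,0]<760)&(Q[:,1]>-80)&(Q[:,1]<260)&(Q[:,2]>70)&(Q[:,2]<330)]
    H={}
    for a in q: H.setdefault((int(a[0]//25)*25,int(a[1]//40)*40),[]).append(a[2])
    print(n,[(k,len(v),int(np.max(v))) for k,v in sorted(H.items()) if len(v)>4])
```

```text
scene [((625, 200), 8, 78), ((650, 120), 77, 88), ((650, 160), 26, 82), ((650, 200), 201, 123), ((675, 40), 5, 111), ((675, 80), 34, 87), ((675, 120), 273, 132), ((675, 160), 38, 131), ((675, 200), 123, 124), ((700, -40), 174, 121), ((700, 0), 25, 129), ((700, 40), 113, 118), ((700, 80), 22, 94), ((700, 120), 92, 132), ((725, -80), 110, 319), ((725, -40), 1933, 329), ((725, 0), 1463, 329), ((725, 40), 1328, 329), ((725, 80), 1202, 329), ((725, 120), 1170, 329), ((725, 160), 86, 329), ((725, 200), 14, 325), ((750, -80), 171, 329), ((750, -40), 198, 327)]
side [((650, 120), 36, 86), ((650, 160), 20, 84), ((650, 200), 146, 125), ((675, 80), 32, 86), ((675, 120), 231, 134), ((675, 160), 52, 133), ((675, 200), 160, 126), ((700, -40), 68, 123), ((700, 40), 112, 119), ((700, 80), 30, 86), ((700, 120), 174, 135), ((700, 160), 7, 132), ((700, 200), 18, 85), ((725, -80), 35, 242), ((725, -40), 1134, 329), ((725, 0), 741, 329), ((725, 40), 664, 329), ((725, 80), 553, 329), ((725, 120), 571, 329), ((725, 160), 25, 329), ((725, 200), 10, 326)]
```

The nearest tall thing is at x ≈ 725 and the body reaches 654, so it's clear. Turning by 45° and carrying over at about z = 157, with the underside at about 132, above the 92 mm shaft tip.

Call:
{"method": "play_rows", "body": {"commands": [{"x": 0, "y": 0, "z": 0, "wx": 0, "wy": 0, "wz": 7.5, "grip": 0.4}, {"x": 0, "y": 0, "z": 0, "wx": 0, "wy": 0, "wz": 7.5, "grip": 0.4}, {"x": 0, "y": 0, "z": 0, "wx": 0, "wy": 0, "wz": 7.5, "grip": 0.4}, {"x": 0, "y": 0, "z": 0, "wx": 0, "wy": 0, "wz": 7.5, "grip": 0.4}, {"x": 0, "y": 0, "z": 0, "wx": 0, "wy": 0, "wz": 7.5, "grip": 0.4}, {"x": 0, "y": 0, "z": 0, "wx": 0, "wy": 0, "wz": 7.5, "grip": 0.4}, {"x": -0.02, "y": 0.006, "z": 0, "wx": 0, "wy": 0, "wz": 0, "grip": 0.4}, {"x": -0.025, "y": 0.007, "z": 0, "wx": 0, "wy": 0, "wz": 0, "grip": 0.4}, {"x": -0.03, "y": 0.007, "z": 0, "wx": 0, "wy": 0, "wz": 0, "grip": 0.4}, {"x": -0.03, "y": 0.007, "z": 0, "wx": 0, "wy": 0, "wz": 0, "grip": 0.4}, {"x": -0.03, "y": 0.007, "z": 0, "wx": 0, "wy": 0, "wz": 0, "grip": 0.4}, {"x": -0.03, "y": 0.007, "z": 0, "wx": 0, "wy": 0, "wz": 0, "grip": 0.4}, {"x": -0.025, "y": 0.007, "z": 0, "wx": 0, "wy": 0, "wz": 0, "grip": 0.4}, {"x": -0.0194, "y": 0.0076, "z": 0, "wx": 0, "wy": 0, "wz": 0, "grip": 0.4}, {"x": 0, "y": 0, "z": 0, "wx": 0, "wy": 0, "wz": 0, "grip": 0.4}, {"x": 0, "y": 0, "z": 0, "wx": 0, "wy": 0, "wz": 0, "grip": 0.4}]}}

```text
clock: 7.5
eef_pos: [565.7, 43.2, 154.6]
eef_rot: [-3.141, -0.0, 1.615]
wrist_force: [-0.6, -0.1, -2.8]
finger_gap: 53.6
```

Run:
```python
from h import *
st=manip.read_state();print(st['eef_pos'],st['eef_rot'],st['finger_gap'])
for n in ["scene","side","wrist"]:
    p,d=manip.camera(n); cv2.imwrite(f"pics/{n}5.png",p[:,:,::-1]); np.save(f"pics/{n}5.npy",d)
    K,T=cam_world(n,st);P=cloud(K,T,d).reshape(-1,3);z0=st['eef_pos'][2]-25
    r=np.hypot(P[:,0]-566,P[:,1]-43)
    g=P[(P[:,2]>z0+4)&(P[:,2]<z0+16)&(r<65)]
    print(n,len(g),cv2.minEnclosingCircle(g[:,:2].astype(np.float32)),np.percentile(g[:,2],[5,50,95]))
    g=P[(abs(P[:,2]-37)<4)&(r<95)];
    if len(g)>9: print(len(g),cv2.minAreaRect(g[:,:2].astype(np.float32)))
    g=P[(P[:,2]>z0+51)&(P[:,2]<z0+57)&(r<45)];print(len(g),cv2.minAreaRect(g[:,:2].astype(np.float32)))
a=[cv2.imread(f"pics/{n}5.png") for n in("scene","side")]
cv2.imwrite("pics/c5.png",cv2.resize(np.hstack([a[0][100:300,230:430],a[1][100:300,260:460]]),(800,400)))
```

```text
[565.66888975  43.20668751 154.55139885] [-3.14102474e+00 -1.45774784e-04  1.61525782e+00] 53.55254324700155
scene 502 ((562.2347412109375, 38.79410171508789), 51.820560455322266) [134.65939822 138.79620624 144.21466496]
928 ((563.207275390625, 40.316017150878906), (122.30447387695312, 122.15411376953125), 3.7969682216644287)
184 ((563.53515625, 40.01310729980469), (57.72356033325195, 64.52407836914062), 89.27655029296875)
side 547 ((565.3598022460938, 40.05339813232422), 54.00014114379883) [135.05515163 139.73465783 143.33151397]
1066 ((566.4649658203125, 40.21239471435547), (118.33718872070312, 121.50999450683594), 2.7570903301239014)
237 ((568.8600463867188, 42.733863830566406), (63.42496871948242, 62.65666580200195), 4.779069900512695)
wrist 8188 ((565.3816528320312, 43.22529983520508), 51.929325103759766) [137.20092481 138.8189148  141.51192669]
4756 ((565.8358154296875, 43.8764533996582), (116.70196533203125, 116.32008361816406), 2.531742811203003)
7763 ((564.39697265625, 43.00330352783203), (66.48475646972656, 56.82646560668945), 2.5708377361297607)
```

View pics/c5.png

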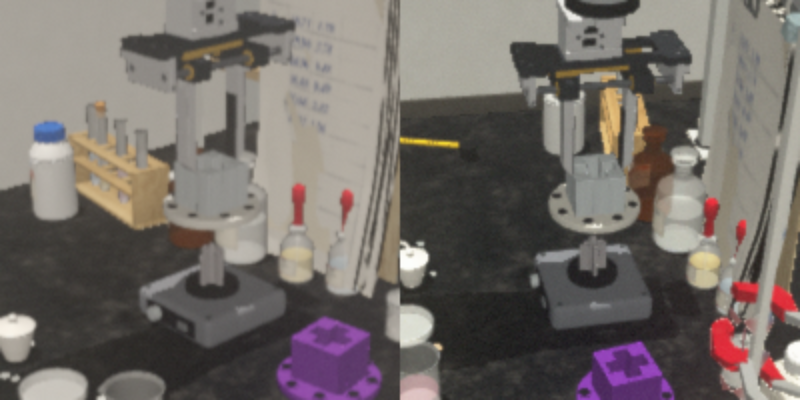

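View pics/wrist5.png

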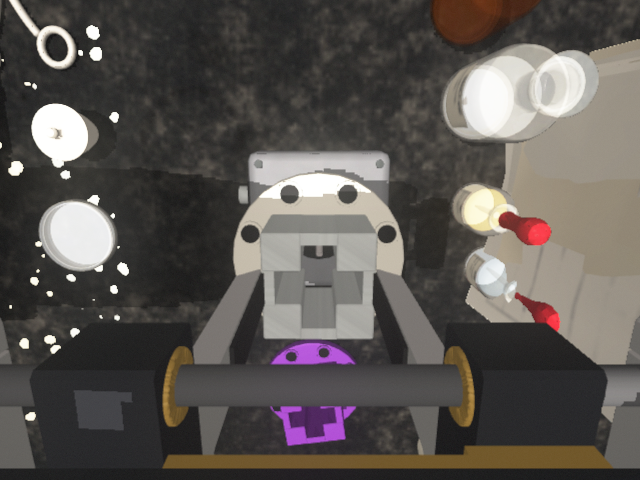

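In every camera the disc is centred over the drive within about 2 mm, yaw 2.5° against 2.5°, and the shaft tip shows inside the bore at (319,250) in the wrist picture. Lowering in stages while watching the force.

Call:
{"method": "play_rows", "body": {"commands": [{"x": 0.0003, "y": 0.0004, "z": 0.01, "wx": 0, "wy": 0, "wz": 0, "grip": 0.4}, {"x": 0, "y": 0, "z": 0.01, "wx": 0, "wy": 0, "wz": 0, "grip": 0.4}, {"x": 0, "y": 0, "z": 0.01, "wx": 0, "wy": 0, "wz": 0, "grip": 0.4}, {"x": 0, "y": 0, "z": 0.01, "wx": 0, "wy": 0, "wz": 0, "grip": 0.4}, {"x": 0, "y": 0, "z": 0.008, "wx": 0, "wy": 0, "wz": 0, "grip": 0.4}, {"x": 0, "y": 0, "z": 0.006, "wx": 0, "wy": 0, "wz": 0, "grip": 0.4}, {"x": 0, "y": 0, "z": 0.004, "wx": 0, "wy": 0, "wz": 0, "grip": 0.4}, {"x": 0, "y": 0, "z": 0, "wx": 0, "wy": 0, "wz": 0, "grip": 0.4}]}}

```text
clock: 8.65
eef_pos: [566.2, 43.2, 96.7]
eef_rot: [-3.141, -0.0, 1.614]
wrist_force: [0.0, 0.3, -2.6]
finger_gap: 53.8
```

No contact, and the underside is at about 70, so the teeth are already inside the bore. Continuing.

Call:
{"method": "play_rows", "body": {"commands": [{"x": 0, "y": 0, "z": 0.006, "wx": 0, "wy": 0, "wz": 0, "grip": 0.4}, {"x": 0, "y": 0, "z": 0.006, "wx": 0, "wy": 0, "wz": 0, "grip": 0.4}, {"x": 0, "y": 0, "z": 0.005, "wx": 0, "wy": 0, "wz": 0, "grip": 0.4}, {"x": 0, "y": 0, "z": 0.003, "wx": 0, "wy": 0, "wz": 0, "grip": 0.4}, {"x": 0, "y": 0, "z": 0.001, "wx": 0, "wy": 0, "wz": 0, "grip": 0.4}, {"x": 0, "y": 0, "z": 0, "wx": 0, "wy": 0, "wz": 0, "grip": 0.4}]}}

```text
clock: 9.4
eef_pos: [566.3, 43.3, 75.9]
eef_rot: [3.141, 0.0, 1.614]
wrist_force: [0.1, -0.0, -2.3]
finger_gap: 53.4
```

Call:
{"method": "play_rows", "body": {"commands": [{"x": 0, "y": 0, "z": 0.001, "wx": 0, "wy": 0, "wz": 0, "grip": 0.4}, {"x": 0, "y": 0, "z": 0.001, "wx": 0, "wy": 0, "wz": 0, "grip": 0.4}, {"x": 0, "y": 0, "z": 0.001, "wx": 0, "wy": 0, "wz": 0, "grip": 0.4}, {"x": 0, "y": 0, "z": 0.001, "wx": 0, "wy": 0, "wz": 0, "grip": 0.4}, {"x": 0, "y": 0, "z": 0, "wx": 0, "wy": 0, "wz": 0, "grip": 0.4}]}}

```text
clock: 10.02
eef_pos: [566.2, 43.2, 71.8]
eef_rot: [-3.141, 0.0, 1.614]
wrist_force: [0.2, -0.4, -2.9]
finger_gap: 53.5
```

Call:
{"method": "play_rows", "body": {"commands": [{"x": 0, "y": 0, "z": 0.0007, "wx": 0, "wy": 0, "wz": 0, "grip": 0.4}, {"x": 0, "y": 0, "z": 0.0007, "wx": 0, "wy": 0, "wz": 0, "grip": 0.4}, {"x": 0, "y": 0, "z": 0, "wx": 0, "wy": 0, "wz": 0, "grip": 0.4}]}}

```text
clock: 10.4
eef_pos: [566.4, 43.2, 70.9]
eef_rot: [3.141, 0.0, 1.614]
wrist_force: [-2.5, -0.2, 5.1]
finger_gap: 53.6
```

There's contact at the expected height (TCP 70.9, +8 N change), so it's seated. Opening slowly, then rising clear.

Call:
{"method": "play_rows", "body": {"commands": [{"x": 0, "y": 0, "z": 0, "wx": 0, "wy": 0, "wz": 0, "grip": 0.65}, {"x": 0, "y": 0, "z": 0, "wx": 0, "wy": 0, "wz": 0, "grip": 0.8}, {"x": 0, "y": 0, "z": 0, "wx": 0, "wy": 0, "wz": 0, "grip": 1}, {"x": 0, "y": 0, "z": 0, "wx": 0, "wy": 0, "wz": 0, "grip": 1}, {"x": 0, "y": 0, "z": 0, "wx": 0, "wy": 0, "wz": 0, "grip": 1}, {"x": 0, "y": 0, "z": 0, "wx": 0, "wy": 0, "wz": 0, "grip": 1}]}}

```text
clock: 11.15
eef_pos: [566.3, 43.2, 70.4]
eef_rot: [3.142, 0.0, 1.614]
wrist_force: [-0.7, -0.8, 0.2]
finger_gap: 93.8
```

Call:
{"method": "play_rows", "body": {"commands": [{"x": 0, "y": 0, "z": -0.01, "wx": 0, "wy": 0, "wz": 0, "grip": 1}, {"x": 0, "y": 0, "z": -0.02, "wx": 0, "wy": 0, "wz": 0, "grip": 1}, {"x": 0, "y": 0, "z": -0.03, "wx": 0, "wy": 0, "wz": 0, "grip": 1}, {"x": 0, "y": 0, "z": -0.03, "wx": 0, "wy": 0, "wz": 0, "grip": 1}, {"x": 0, "y": 0, "z": -0.03, "wx": 0, "wy": 0, "wz": 0, "grip": 1}, {"x": -0.04, "y": 0, "z": 0, "wx": 0, "wy": 0, "wz": 0, "grip": 1}, {"x": 0, "y": 0, "z": 0, "wx": 0, "wy": 0, "wz": 0, "grip": 1}, {"x": 0, "y": 0, "z": 0, "wx": 0, "wy": 0, "wz": 0, "grip": 1}]}}

```text
clock: 12.15
eef_pos: [567.9, 3.6, 190.7]
eef_rot: [3.141, -0.0, 1.614]
wrist_force: [-0.9, 0.4, -0.3]
finger_gap: 93.9
```

Run:
```python
from h import *
st=manip.read_state();print(st['eef_pos'],st['finger_gap'],st['wrist_force'])
for n in ["scene","side","wrist"]:
    p,d=manip.camera(n); cv2.imwrite(f"pics/{n}6.png",p[:,:,::-1]); np.save(f"pics/{n}6.npy",d)
    K,T=cam_world(n,st);P=cloud(K,T,d).reshape(-1,3)
    r=np.hypot(P[:,0]-566,P[:,1]-43)
    g=P[(abs(P[:,2]-56)<5)&(r<60)]
    A=np.c_[g[:,:2],np.ones(len(g))];c=np.linalg.lstsq(A,g[:,2],rcond=None)[0]
    print(n,len(g),cv2.minEnclosingCircle(g[:,:2].astype(np.float32)),np.percentile(g[:,2],[5,50,95]),"tilt",np.hypot(*c[:2]))
    g=P[(abs(P[:,2]-101)<5)&(r<45)];print(len(g),cv2.minAreaRect(g[:,:2].astype(np.float32)),np.median(g[:,2]))
a=[cv2.imread(f"pics/{n}6.png") for n in("scene","side","wrist")]
cv2.imwrite("pics/c6.png",cv2.resize(np.hstack([a[0][150:370,250:470],a[1][150:370,280:500],a[2][0:220,220:440]]),(800,267)))
b=cv2.imread("pics/scene0.png")
print("other moved px diff",np.abs(a[0][300:365,380:460].astype(int)-b[300:365,380:460]).mean())
```

```text
[567.94749569   3.62288411 190.68576832] 93.90706103908961 [-0.94089342  0.43400269 -0.32464415]
scene 449 ((563.4865112304688, 40.402095794677734), 53.022491455078125) [52.42207506 55.38755365 58.82233644] tilt 0.017231301286091433
250 ((564.861572265625, 40.74527359008789), (58.82263946533203, 59.762855529785156), 1.6303774118423462) 99.0635181185136
side 501 ((565.6336669921875, 38.77785110473633), 53.588226318359375) [52.46020667 56.15627818 59.48691992] tilt 0.014245137944995415
277 ((567.225830078125, 40.096343994140625), (56.58308029174805, 60.70363998413086), 2.7720534801483154) 100.16055248402449
wrist 5692 ((566.2625732421875, 42.8321533203125), 51.932098388671875) [53.96198342 55.58250301 57.80890704] tilt 0.002034287546065263
3306 ((566.210205078125, 42.699649810791016), (55.85731506347656, 55.1392822265625), 2.3915328979492188) 100.06889211163136
other moved px diff 1.1910897435897436
```

View pics/c6.png

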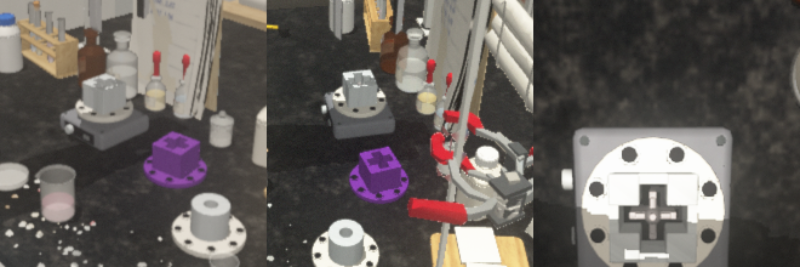

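The disc top reads about 56 and the hub top about 100, so the underside is at about 46. It's level, the teeth are centred in the bore, and the gripper is clear. Handing in.

```bash
python3 -c "
from cell import manip
print(manip.sign_off())"
```

```text
the job is handed in; nothing more can be done
None
```

I fitted the square-hubbed carousel onto the drive shaft and handed the job in at about 12 s of the 40 s allowed. I gripped it by its hub at about (501, 250), turned it 45° and lowered it slowly until it touched the seat. The force changed by about 8 N on contact; then I opened the jaws and backed off.

**Last checks:**
- **Height:** the disc top is at about 56 mm and the hub top at about 100 mm, so the underside is about level with the 46 mm seat.
- **Centring and tilt:** the wrist camera puts the centre about 1 mm from the shaft axis, with tilt below 0.02 rad in all views. The teeth show in the middle of the bore.
- **Other carousel:** the round-hubbed one looks unchanged in the scene picture, and so does the purple look-alike.
- **Gripper:** it is clear of everything.

**What failed or disagreed:**
- **Refused call:** my first move call was refused because its rows lacked some keys. Nothing moved.
- **Camera offset:** the scene and side cameras read y about 4 mm lower than the wrist camera, for both the drive and the carousel. I worked from relative positions, so this cancelled out.
- **Finger gap:** it read about 53.5 mm on the 56 mm hub, but the grip held without slipping.

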